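# Hang the sampling head on the spring-balanced arm

## Robot

A 6-joint arm with a two-finger parallel gripper is mounted at the origin on the work surface. World frame = base frame: x ahead of the robot, y to its left, z up, the work surface at z = 0. Lengths are in m, angles in rad, forces in N, time in s.
With the tool pointing down it reaches from about 0.35 to 0.775 m from the base axis. Payload 7.3 kg.
Tool frame: the origin (TCP) lies between the finger pads; the fingertips stand robot.tcp_to_tips ahead of it and the grasp point (between the pads) lies 2 mm behind it (robot.tcp_to_tips is the distance from the TCP to the fingertips, in m); y points along the fingers, x is the direction in which the jaws open and shut, and the axes are right-handed (so a half turn about y gives the same grasp; the last joint's range is limited). The gripper opens to 92 mm and grips with 3 to 60 N. Pads are 19 mm wide; open, the fingers measure 130 mm over their backs; the gripper's body (75 mm by 190 mm) begins 47 mm behind the grasp point.
Start: joints at [-1.268, 0.342, 1.524, -0, 1.275, -0.146], TCP at [0.228, -0.473, 0.244] pointing down, gripper open.
Joint ranges: [-2.53, 2.53], [-0.77, 2.02], [0.04, 2.7], [-1, 4.14], [0.28, 2.66], [-3.11, 3.11]. Speed limits (rad/s): [2.57, 2.57, 3.14, 3.14, 3.14, 3.14].

## Interface

Orientations are given as [roll, pitch, yaw] about the fixed x, y, z axes, in that order (R = Rz(yaw) Ry(pitch) Rx(roll)).
In Python, from cell import status, read_camera, get_calibration, robot gives the robot as it stands.
- The arm moves only by the shell command python3 -m creep 'ROWS' [FORCE]. ROWS is JSON, a list of rows, each an object of numbers: "dx", "dy", "dz": the shift along the tool's x, y, z in m; "rx", "ry", "rz": the turn, a rotation vector about the tool's x, y, z in rad; "gripper": the opening, from 0 (shut) to 1 (fully open). A call has 1 to 20 rows; each row is the pose to reach, as a shift and turn from the pose commanded when the call began, along the tool's axes at that moment; what a row does not reach only later rows make up. A row lasts 1/8 s, in which the tool goes at most 62.5 mm and 10.7 degrees, less where a joint would pass 70% of its speed; a pose out of reach is approached as far as the arm can. A call with a gripper value outside its range is refused whole. The fingers move at their own pace and stop on an object; FORCE is the grip in N (left out, the last holds). Time passes only in rows, so rows that repeat a pose let the fingers close. It gives the time, the measured TCP pose, the force and the opening at its end, in the units of the state.
- status.observe(): the state, without advancing time (a new reading comes with each control period).
- read_camera(name): name is "scene" or "top" or "wrist"; returns (picture, depth): 400x640x3 uint8, red, green, blue; 400x640 float32, m along the optical axis (not along the pixel's ray), 0 where there is no reading.
- get_calibration(name): a dict with "fx", "fy", "cx", "cy" (pixels), "D" ([k1, k2, p1, p2, k3] as OpenCV has them; the pictures are not rectified), "xyz" and "rotation" of the camera in the world; the wrist camera has in their place "mount" (4x4, takes a point from camera to tool coordinates, whose origin is the TCP and whose axes are the tool frame's). Camera axes: x right, y down, z forward; pixel columns grow to the right and rows downward; lengths in m; the calibration is good to about 2 mm. A picture is of the moment at which its call begins: read the wrist's pose just before it. get_calibration takes no time and is no camera call.
- robot.hand_in(): hands the job in, once; it reports no verdict.
The state is a dict: "time": time; "qpos": joint angles; "qvel": joint speeds; "joint_efforts": joint torques, N m; "tool_pos": TCP position; "tool_rot": TCP orientation; "contact_force": force on the tool from outside, world axes, zero at the start; "torque": the same for the moment, N m; "opening": finger opening in m.
Only numpy, scipy, OpenCV 4.12 (cv2) and the standard library are available. Lean on these libraries where they do the work, as an engineer would, in place of code of your own. Each camera call takes 0.05 s, during which the arm holds its last target.

## Task

Lift the white ribbed sampling head off its rubber parking mat by its square blue grip and hang it by its flange in the red fork of the spring-balanced arm. Ride down slowly with the arm as it sinks, and let go only once the arm is still and carries the whole weight, so that it neither drops nor springs up when you open the fingers. Be gentle with the fork and leave the bottle, the beaker and the jar where they are.

Things in the scene. Friction and masses are not known exactly. Their poses are not given: they have to be found in the camera images.
- sampler_center (a point): Centre (75.5 mm over the underside) of the loose sampling head, 151 mm tall, standing upright. From its underside up: white ribbed round body 56 mm across to 62 mm; black neck 14 mm across to 95 mm; flange 48 mm across to 103 mm; square blue grip to 151 mm. It weighs between 0.22 and 0.72 kg, different each time.
- sampler_grip (a point): Middle of the sampling head's square blue grip, 51.5 mm above sampler_center, where to hold it. The grip is 28 x 28 mm, 48 mm tall (24 mm of it above this point and 24 mm below), its faces square to this point's x and y axes; z is up.
- sampler_flange (a point): Centre of the underside of the head's aluminium flange, 32 mm below sampler_grip: the point that must come to rest on fork_seat. The flange is 8 mm thick, 48 mm across, bevelled to 40 mm at the underside.
- fork_seat (a point): Middle of the top face of the red two-tined fork (7 mm thick, 66 x 66 mm) at the arm's end, the height on which the flange rests; starts 243 mm above the bench. Slot 22 mm wide along this point's x axis, open towards -x (the robot's side), closed end 14 mm beyond this point on +x. The arm leaves along +y, its link 60 mm from here and 12 mm below the seat. z is up: the fork stays level as it sinks.
- fork_rim (a point): Point on the rim's top in the middle of the fork's closed (+x) side, 30.5 mm from fork_seat. The rim, 5 mm high and 5 mm thick, stands 28 mm from fork_seat on all four sides, also on the tips of the tines (not across the slot). So bring the head in along the fork's +x, neck in the slot, flange more than 5 mm above the seat, then lower it into the rim.
- swing_arm (a joint): Angle (rad) of the parallelogram arm: 0 when empty, grows as it sinks, stops near -0.06 and 0.38. Links 340 mm long, fork end starting 0.15 rad above level: the seat is 340 mm x (sin 0.15 - sin(0.15 - angle)) lower than at 0, and up to 4 mm farther from the stand. Spring 8.1 N m per rad (about 70 N/m at the fork), lightly damped; with the head on, it rests at 0.09 to 0.30 rad (3 to 10 cm down).
- stand: Fixed stand of the arm: dark base plate 130 x 130 x 16 mm with a white post, 206 mm high; origin under the centre of the base. The arm reaches out along its -y axis, the fork's centre being 396 mm from the origin.
- park_mat: Fixed round black rubber mat, 90 mm across and 6 mm thick, on which the sampling head stands at the start; origin under its centre.
- amber_bottle: Bystander: amber bottle, 62 mm across, 140 mm high, origin under its centre. Leave it alone.
- beaker: Bystander: glass beaker, 72 mm across, 85 mm high, origin under its centre. Leave it alone.
- jar: Bystander: white jar with blue cap, 60 mm across, 65 mm high, origin under its centre. Leave it alone.
There are look-alikes about, which are no part of the job. What is shaped like the part that bears sampler_center but purple is not meant.

How it is judged:
By the outcome, as a careful person would: the job done as asked, in the order asked, and still so for the second after the job is handed in, with the robot touching nothing.
It also fails if it takes over 59 s, if anything falls off the work surface, if the arm or the gripper's body presses on something with over 40 N, if the wrist force passes 120 N, or if a joint passes its speed limit or range.

## Working session

There is one attempt and no reset: what is moved stays moved. The work goes in short steps, Python scripts to look and compute and a shell command to move; the robot and the scene stay as the last step left them, time stands still between calls to the robot, and variables do not carry over. Pictures are saved under pics/ and viewed, and the job is handed in when it is done.

```bash
ls; mkdir -p pics; cat > h.py <<'E'
import numpy as np, cv2
from cell import status, read_camera, get_calibration, robot
from scipy.spatial.transform import Rotation as R
E
python3 - <<'E'
from h import *
s=status.observe(); print({k:np.round(v,4).tolist() for k,v in s.items()}, robot.tcp_to_tips)
for n in("scene","top","wrist"):
    p,d=read_camera(n); cv2.imwrite(f"pics/{n}0.png",p[:,:,::-1]); np.savez(f"pics/{n}0.npz",p=p,d=d)
    print(n,get_calibration(n))
E
```

```text
pics
{'time': 0.0, 'qpos': [-1.268, 0.3427, 1.525, -0.0, 1.2754, -0.146], 'qvel': [-0.0013, -0.0008, 0.0009, 0.0016, -0.0011, -0.0006], 'joint_efforts': [-0.0008, -43.1244, -24.4226, 0.0715, 0.0559, -0.0001], 'tool_pos': [0.2277, -0.4726, 0.243], 'tool_rot': [-1.5706, 0.0016, -1.122], 'contact_force': [0.6948, 0.4662, -0.0066], 'torque': [-0.0501, -0.002, -0.0258], 'opening': 0.0916} 0.017
scene {'fx': 445.65733011497866, 'fy': 445.65733011497866, 'cx': 321.7158231342505, 'cy': 193.3894751030982, 'D': array([-0.03411535,  0.        ,  0.        ,  0.        ,  0.        ]), 'xyz': array([1.1279262 , 0.43095631, 1.24046657]), 'rotation': array([-2.58365569,  0.00959002,  2.22226048])}
top {'fx': 473.40215474046346, 'fy': 473.40215474046346, 'cx': 319.23391104133833, 'cy': 208.06052836197955, 'D': array([-0.10811987,  0.        ,  0.        ,  0.        ,  0.        ]), 'xyz': array([0.45271099, 0.0112911 , 1.38756245]), 'rotation': array([-3.04111306e+00, -1.27791637e-03, -1.55613350e+00])}
wrist {'fx': 287.5256791189218, 'fy': 287.5256791189218, 'cx': 325.209165301085, 'cy': 200.13478006467926, 'D': array([-0.01932317,  0.        ,  0.        ,  0.        ,  0.        ]), 'mount': array([[ 9.99999716e-01,  2.98000234e-04, -6.92207529e-04,
        -5.89043521e-04],
       [ 7.49392716e-04, -2.95956343e-01,  9.55201173e-01,
        -1.41536267e-01],
       [ 7.97869644e-05, -9.55201421e-01, -2.95956482e-01,
         8.03061130e-02],
       [ 0.00000000e+00,  0.00000000e+00,  0.00000000e+00,
         1.00000000e+00]])}
```

View pics/scene0.png

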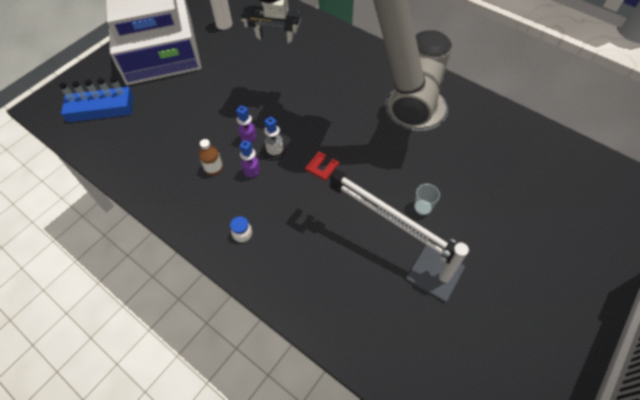

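View pics/top0.png

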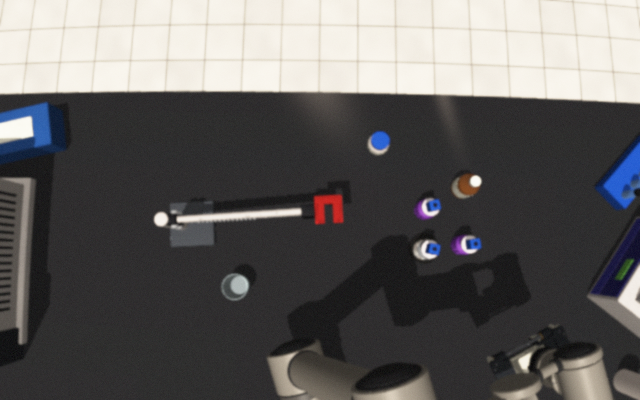

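View pics/wrist0.png

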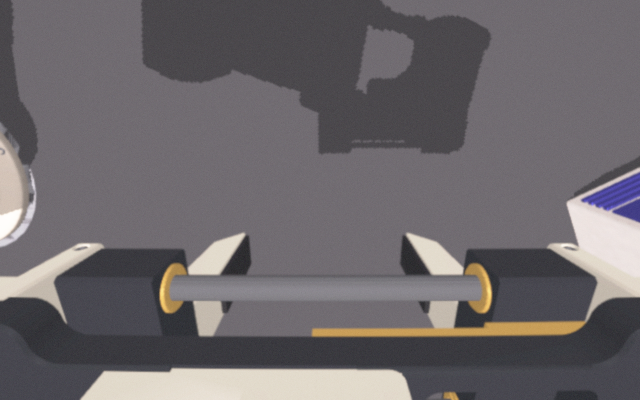

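```bash
cat >> h.py <<'E'
def ray(n,uv,pose=None):
    c=get_calibration(n); K=np.array([[c['fx'],0,c['cx']],[0,c['fy'],c['cy']],[0,0,1]])
    q=cv2.undistortPoints(np.float64(uv).reshape(-1,1,2),K,c['D']).reshape(-1,2)
    d=np.c_[q,np.ones(len(q))]
    if n=='wrist':
        s=pose; Rt=R.from_euler('xyz',s['tool_rot']).as_matrix(); M=c['mount']
        o=Rt@M[:3,3]+s['tool_pos']; Rm=Rt@M[:3,:3]
    else: o=c['xyz']; Rm=R.from_euler('xyz',c['rotation']).as_matrix()
    return o,d@Rm.T
def plane(n,uv,z,pose=None):
    o,d=ray(n,uv,pose); return o+d*((z-o[2])/d[:,2])[:,None]
def depthpts(n,uv,dep,pose=None):
    uv=np.asarray(uv,int); o,d=ray(n,uv,pose); z=dep[uv[:,1],uv[:,0]]; return o+d*z[:,None]
E
python3 - <<'E'
from h import *
for n,box in(("top",(395,180,500,270)),("scene",(190,95,300,185))):
    f=np.load(f"pics/{n}0.npz"); p=f['p'];d=f['d']
    hsv=cv2.cvtColor(p,cv2.COLOR_RGB2HSV)
    masks={'blue':cv2.inRange(hsv,(100,150,60),(119,255,255)),'red':cv2.inRange(hsv,(0,150,80),(6,255,255))|cv2.inRange(hsv,(174,150,80),(180,255,255))}
    for m,v in masks.items():
        k,l,st,ce=cv2.connectedComponentsWithStats(v)
        for i in range(1,k):
            if 25<st[i,4]<1500:
                ys,xs=np.where(l==i); P=depthpts(n,np.c_[xs,ys],d); 
                print(n,m,st[i],ce[i].round(1),np.median(P,0).round(4),P.min(0).round(3),P.max(0).round(3), plane(n,ce[i],.157 if m=='blue' else .243).round(4))
    x0,y0,x1,y1=box; cv2.imwrite(f"pics/{n}_crop.png",cv2.resize(p[y0:y1,x0:x1,::-1],None,fx=6,fy=6,interpolation=cv2.INTER_CUBIC))
E
```

```text
top blue [372 131  18  18 264] [380.1 139.3] [ 0.7865 -0.1594  0.0658] [ 0.453 -0.195 -0.002] [0.828 0.011 1.388] [[ 0.7631 -0.148   0.157 ]]
top blue [428 199  13  11 111] [434.2 204.5] [ 0.5914 -0.2924  0.1508] [ 0.579 -0.347 -0.004] [ 0.625 -0.277  0.157] [[ 0.5906 -0.2908  0.157 ]]
top blue [467 238  15  11 122] [474.4 243.3] [ 0.4907 -0.4     0.151 ] [ 0.478 -0.469 -0.   ] [ 0.507 -0.387  0.157] [[ 0.4899 -0.3975  0.157 ]]
top blue [427 244  14  11 116] [433.9 248.5] [ 0.4764 -0.2898  0.1569] [ 0.461 -0.346 -0.002] [ 0.487 -0.274  0.165] [[ 0.4752 -0.2891  0.157 ]]
top red [313 194  31  31 684] [328.  207.6] [ 0.573  -0.0072  0.244 ] [ 0.453 -0.059 -0.005] [0.636 0.03  1.388] [[ 0.5695 -0.0097  0.243 ]]
scene blue [133  19  22  11  88] [143.8  23.7] [ 0.442  -0.9085  0.2249] [ 0.41  -0.934  0.209] [1.128 0.431 1.24 ] [[ 0.3972 -0.9975  0.157 ]]
scene blue [236 105  12  15 132] [242.  111.7] [ 0.496  -0.3959  0.1415] [ 0.383 -0.534 -0.006] [ 0.508 -0.382  0.155] [[ 0.5035 -0.3843  0.157 ]]
scene blue [264 116  13  16 129] [270.4 123. ] [ 0.4799 -0.2835  0.1506] [ 0.361 -0.412 -0.008] [1.128 0.431 1.24 ] [[ 0.4846 -0.2784  0.157 ]]
scene blue [240 141  11  14 122] [245.4 147. ] [ 0.5982 -0.2853  0.1467] [ 0.521 -0.407 -0.   ] [1.128 0.431 1.24 ] [[ 0.604  -0.2768  0.157 ]]
scene blue [230 216  18  17 223] [238.6 224. ] [ 0.7866 -0.1579  0.0638] [ 0.738 -0.216 -0.005] [ 0.811 -0.129  0.07 ] [[ 0.8134 -0.11    0.157 ]]
scene red [306 152  33  28 449] [321.2 165.9] [ 0.5691 -0.0148  0.2429] [ 0.381 -0.163 -0.006] [1.128 0.431 1.24 ] [[ 0.5688 -0.0092  0.243 ]]
```

View pics/top_crop.png

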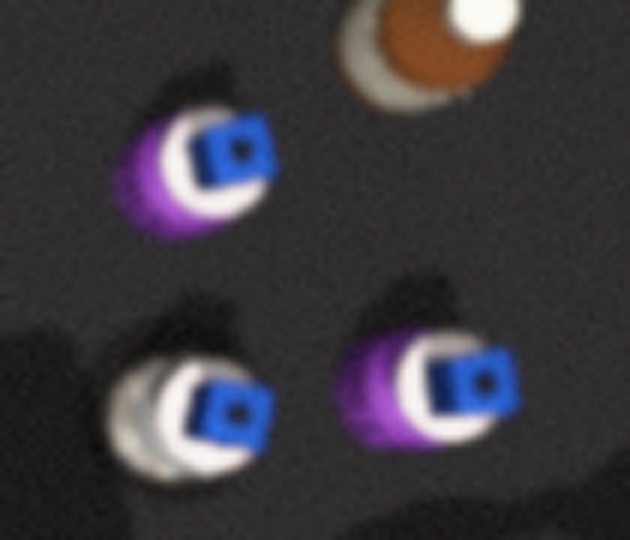

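View pics/scene_crop.png

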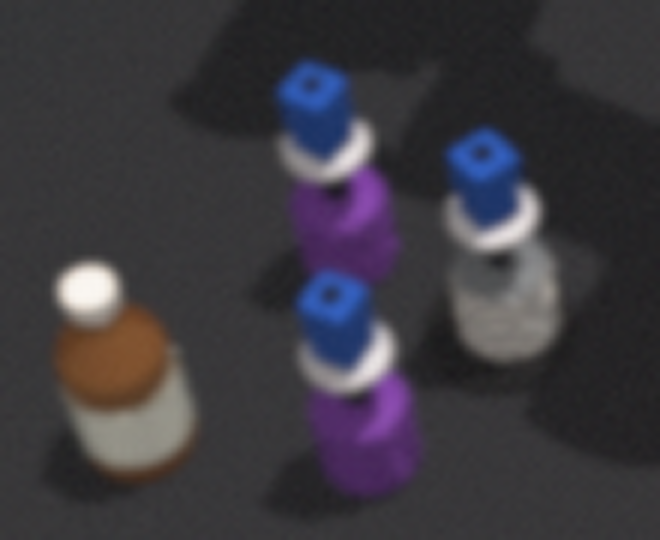

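Candidates, as top / scene pixels:
- (427,249) / (273,136): white body
- (429,208) / (249,160): purple body
- (466,244) / (245,123): purple body

The enlarged crops confirm that the white ribbed body at top (427,249) is the one meant. It stands at about (0.476, -0.29), with its grip turned about -0.2 rad. The red fork is at top (328,208). I'll hover over the head and look with the wrist camera.

```bash
python3 -m creep '[{"dx":-0.011,"dz":0.06,"dy":-0.01,"ry":-0.18,"gripper":0.75},{"dx":-0.023,"dz":0.12,"dy":-0.01,"ry":-0.36,"gripper":0.75},{"dx":-0.034,"dz":0.18,"dy":-0.01,"ry":-0.54,"gripper":0.75},{"dx":-0.046,"dz":0.24,"dy":-0.01,"ry":-0.72,"gripper":0.75},{"dx":-0.057,"dz":0.303,"dy":-0.01,"ry":-0.92,"gripper":0.75},{"dx":-0.057,"dz":0.303,"dy":-0.01,"ry":-0.92,"gripper":0.75},{"dx":-0.057,"dz":0.303,"dy":-0.01,"ry":-0.92,"gripper":0.75},{"dx":-0.057,"dz":0.303,"dy":-0.01,"ry":-0.92,"gripper":0.75},{"dx":-0.057,"dz":0.303,"dy":-0.01,"ry":-0.92,"gripper":0.75}]'
python3 - <<'E'
from h import *
s=status.observe(); p,d=read_camera("wrist"); cv2.imwrite("pics/w1.png",p[:,:,::-1]); np.savez("pics/w1.npz",p=p,d=d)
import pickle; pickle.dump(s,open("pics/w1.pkl","wb"))
F=[]
for i in range(3):
    read_camera("wrist"); F.append(np.r_[status.observe()['contact_force']])
print(np.round(F,3), {k:np.round(s[k],4).tolist() for k in('time','qpos','tool_pos','tool_rot')})
E
```

```text
[[ 0.335 -0.513 -0.589]
 [-0.002  0.044  0.047]
 [-0.506  0.665  0.009]] {'time': 0.15, 'qpos': [-1.268, 0.3426, 1.5248, 0.0, 1.2754, -0.146], 'tool_pos': [0.2277, -0.4727, 0.2432], 'tool_rot': [-1.5706, 0.0012, -1.122]}invalid input at $[0]: expected keys dx, dy, dz, rx, ry, rz, gripper
```

View pics/w1.png

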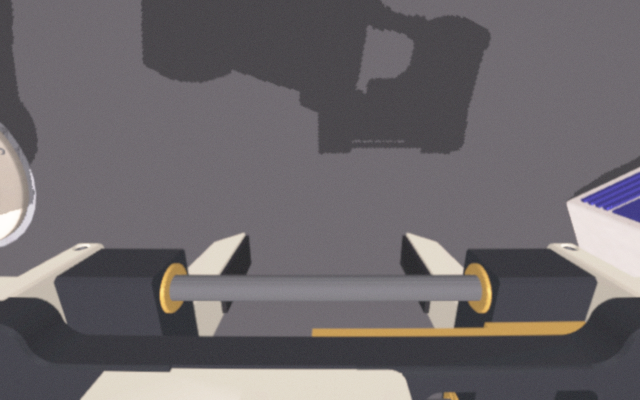

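The picture is unchanged because the move was refused: every row needs all the keys.

```bash
python3 -m creep '[{"dx":-0.011,"dy":-0.01,"dz":0.06,"rx":0,"ry":-0.18,"rz":0,"gripper":0.75},{"dx":-0.023,"dy":-0.01,"dz":0.12,"rx":0,"ry":-0.36,"rz":0,"gripper":0.75},{"dx":-0.034,"dy":-0.01,"dz":0.18,"rx":0,"ry":-0.54,"rz":0,"gripper":0.75},{"dx":-0.046,"dy":-0.01,"dz":0.24,"rx":0,"ry":-0.72,"rz":0,"gripper":0.75},{"dx":-0.057,"dy":-0.01,"dz":0.303,"rx":0,"ry":-0.92,"rz":0,"gripper":0.75},{"dx":-0.057,"dy":-0.01,"dz":0.303,"rx":0,"ry":-0.92,"rz":0,"gripper":0.75},{"dx":-0.057,"dy":-0.01,"dz":0.303,"rx":0,"ry":-0.92,"rz":0,"gripper":0.75},{"dx":-0.057,"dy":-0.01,"dz":0.303,"rx":0,"ry":-0.92,"rz":0,"gripper":0.75}]'
cat > look.py <<'E'
import sys,pickle
from h import *
n=sys.argv[1]; s=status.observe(); p,d=read_camera("wrist"); cv2.imwrite(f"pics/{n}.png",p[:,:,::-1]); np.savez(f"pics/{n}.npz",p=p,d=d)
pickle.dump(s,open(f"pics/{n}.pkl","wb"))
print({k:np.round(s[k],4).tolist() for k in('time','qpos','tool_pos','tool_rot','opening','contact_force')})
E
python3 look.py w2
```

```text
time: 1.35
tool_pos: [0.475, -0.2913, 0.2538]
tool_rot: [-1.571, 0.0, -0.205]
contact_force: [-0.4, -0.0, -0.2]
opening: 0.0689
{'time': 1.35, 'qpos': [-0.6873, 0.3941, 1.4169, -0.0004, 1.3307, -0.4824], 'tool_pos': [0.475, -0.2913, 0.2538], 'tool_rot': [-1.5711, 0.0003, -0.2049], 'opening': 0.0689, 'contact_force': [-0.4052, -0.0172, -0.2475]}
```

View pics/w2.png

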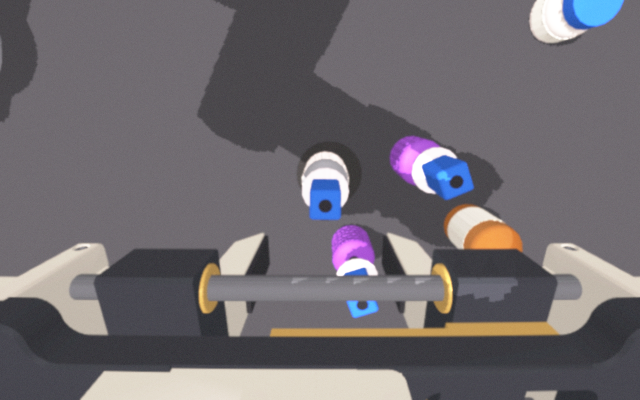

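The white head's blue grip is at about (325,205), centred between the fingers and square to them. The purple ones are at (440,175) and (360,300).

```bash
python3 - <<'E'
from h import *
import pickle
f=np.load("pics/w2.npz");p=f['p'];d=f['d'];s=pickle.load(open("pics/w2.pkl","rb"))
hsv=cv2.cvtColor(p,cv2.COLOR_RGB2HSV)
for lo in (150,170,185,200,215):
    v=cv2.inRange(hsv,(100,150,lo),(122,255,255)); v[:,:290]=0;v[:,360:]=0;v[235:]=0;v[:165]=0
    cs=max(cv2.findContours(v,0,1)[0],key=cv2.contourArea) if v.any() else None
    if cs is None: continue
    r=cv2.minAreaRect(cs); print(lo,r,cv2.boundingRect(cs))
ys,xs=np.mgrid[176:226,305:347]; 
P=depthpts("wrist",np.c_[xs.ravel(),ys.ravel()],d,s); m=abs(P[:,2]-.157)<.003
Q=P[m]; print(m.sum(),Q.mean(0),Q.min(0),Q.max(0),cv2.minAreaRect(np.float32(Q[:,:2]*1000)))
cv2.imwrite("pics/w2c.png",cv2.resize(p[140:240,270:390,::-1],None,fx=6,fy=6,interpolation=cv2.INTER_NEAREST))
E
```

```text
150 ((325.0, 199.5), (39.0, 30.0), 90.0) (310, 180, 31, 40)
170 ((325.0, 199.5), (39.0, 30.0), 90.0) (310, 180, 31, 40)
185 ((325.0, 199.5), (39.0, 30.0), 90.0) (310, 180, 31, 40)
200 ((325.0, 203.5), (29.0, 30.0), 90.0) (310, 189, 31, 30)
215 ((324.5, 204.0), (28.0, 29.0), 90.0) (310, 190, 30, 29)
934 [ 0.47522127 -0.28793847  0.15743759] [ 0.45963722 -0.30406998  0.15413735] [ 0.49078893 -0.27272113  0.15968647] ((475.3489685058594, -288.58734130859375), (27.66320037841797, 27.210128784179688), 77.55107116699219)
```

View pics/w2c.png

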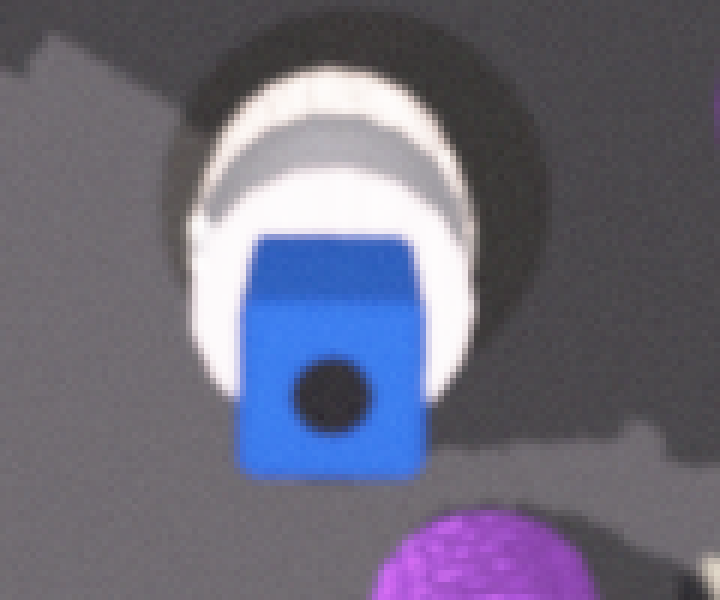

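```bash
python3 -m creep '[{"dx":0,"dy":0.02,"dz":0.0027,"rx":0,"ry":0.01,"rz":0,"gripper":0.75},{"dx":0,"dy":0.045,"dz":0.0027,"rx":0,"ry":0.01,"rz":0,"gripper":0.75},{"dx":0,"dy":0.07,"dz":0.0027,"rx":0,"ry":0.01,"rz":0,"gripper":0.75},{"dx":0,"dy":0.09,"dz":0.0027,"rx":0,"ry":0.01,"rz":0,"gripper":0.75},{"dx":0,"dy":0.107,"dz":0.0027,"rx":0,"ry":0.01,"rz":0,"gripper":0.75},{"dx":0,"dy":0.117,"dz":0.0027,"rx":0,"ry":0.01,"rz":0,"gripper":0.75},{"dx":0,"dy":0.122,"dz":0.0027,"rx":0,"ry":0.01,"rz":0,"gripper":0.75},{"dx":0,"dy":0.122,"dz":0.0027,"rx":0,"ry":0.01,"rz":0,"gripper":0.75},{"dx":0,"dy":0.122,"dz":0.0027,"rx":0,"ry":0.01,"rz":0,"gripper":0.75}]'
python3 look.py w3
cat > force.py <<'E'
from h import *
F=[]
import sys
for i in range(int(sys.argv[1])):
    read_camera("scene"); s=status.observe(); F.append(np.r_[s['contact_force'],s['torque']])
F=np.array(F); print('mean',F.mean(0).round(3),'sd',F.std(0).round(3),'z',s['tool_pos'].round(4) if hasattr(s['tool_pos'],'round') else s['tool_pos'],s['time'])
E
python3 force.py 8
```

```text
time: 2.52
tool_pos: [0.4768, -0.2879, 0.1323]
tool_rot: [-1.571, -0.001, -0.212]
contact_force: [-0.8, 0.3, 0.1]
opening: 0.0689
{'time': 2.525, 'qpos': [-0.6807, 0.5095, 1.5893, -0.0001, 1.0417, -0.4685], 'tool_pos': [0.4768, -0.2879, 0.1323], 'tool_rot': [-1.5714, -0.0011, -0.2122], 'opening': 0.0689, 'contact_force': [-0.7598, 0.3101, 0.0956]}
mean [-0.265  0.442 -0.003  0.001 -0.079  0.012] sd [0.545 0.549 0.503 0.021 0.025 0.036] z [ 0.4766 -0.2875  0.1318] 2.975
```

View pics/w3.png

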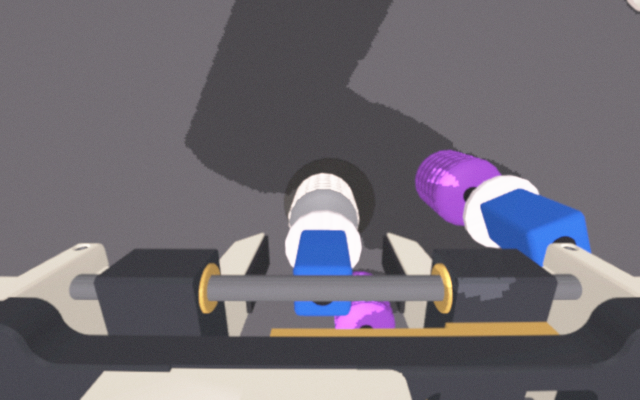

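The grip is centred at (323,270) between the pads, and the purple neighbour at (525,220) is clear. Closing.

```bash
python3 -m creep '[{"dx":0,"dy":0,"dz":0,"rx":0,"ry":0,"rz":0,"gripper":0.2},{"dx":0,"dy":0,"dz":0,"rx":0,"ry":0,"rz":0,"gripper":0.2},{"dx":0,"dy":0,"dz":0,"rx":0,"ry":0,"rz":0,"gripper":0.2},{"dx":0,"dy":0,"dz":0,"rx":0,"ry":0,"rz":0,"gripper":0.2},{"dx":0,"dy":0,"dz":0,"rx":0,"ry":0,"rz":0,"gripper":0.2},{"dx":0,"dy":0,"dz":0,"rx":0,"ry":0,"rz":0,"gripper":0.2}]' 25
python3 -m creep '[{"dx":0,"dy":-0.005,"dz":0,"rx":0,"ry":0,"rz":0,"gripper":0.2},{"dx":0,"dy":-0.015,"dz":0,"rx":0,"ry":0,"rz":0,"gripper":0.2},{"dx":0,"dy":-0.04,"dz":0,"rx":0,"ry":0,"rz":0,"gripper":0.2},{"dx":0,"dy":-0.07,"dz":0,"rx":0,"ry":0,"rz":0,"gripper":0.2},{"dx":0,"dy":-0.10,"dz":0,"rx":0,"ry":0,"rz":0,"gripper":0.2},{"dx":0,"dy":-0.13,"dz":0,"rx":0,"ry":0,"rz":0,"gripper":0.2},{"dx":0,"dy":-0.155,"dz":0,"rx":0,"ry":0,"rz":0,"gripper":0.2},{"dx":0,"dy":-0.165,"dz":0,"rx":0,"ry":0,"rz":0,"gripper":0.2},{"dx":0,"dy":-0.165,"dz":0,"rx":0,"ry":0,"rz":0,"gripper":0.2},{"dx":0,"dy":-0.165,"dz":0,"rx":0,"ry":0,"rz":0,"gripper":0.2},{"dx":0,"dy":-0.165,"dz":0,"rx":0,"ry":0,"rz":0,"gripper":0.2}]'
python3 look.py w4
python3 force.py 20
```

```text
time: 3.72
tool_pos: [0.4765, -0.2875, 0.1317]
tool_rot: [-1.571, 0.0, -0.212]
contact_force: [-0.5, 0.0, -0.5]
opening: 0.0278
time: 5.1
tool_pos: [0.4764, -0.2873, 0.2957]
tool_rot: [-1.57, 0.002, -0.212]
contact_force: [-0.3, 0.3, -3.0]
opening: 0.0277
{'time': 5.1, 'qpos': [-0.6805, 0.3679, 1.3414, -0.0001, 1.4342, -0.4685], 'tool_pos': [0.4764, -0.2873, 0.2957], 'tool_rot': [-1.57, 0.0018, -0.212], 'opening': 0.0277, 'contact_force': [-0.3089, 0.2764, -2.9658]}
mean [ 0.012  0.111 -2.88  -0.004 -0.077 -0.007] sd [0.492 0.632 0.466 0.018 0.025 0.028] z [ 0.4766 -0.2875  0.2967] 6.15
```

View pics/w4.png

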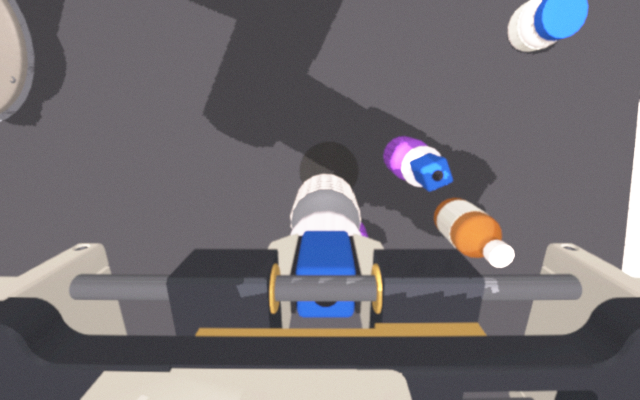

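```bash
python3 - <<'E'
from h import *
for n in("top","scene"):
    p,d=read_camera(n); np.savez(f"pics/{n}5.npz",p=p,d=d)
    x0,y0,x1,y1=(290,170,450,270) if n=="top" else (230,80,370,220)
    cv2.imwrite(f"pics/{n}5c.png",cv2.resize(p[y0:y1,x0:x1,::-1],None,fx=5 if n=="top" else 4,fy=5 if n=="top" else 4,interpolation=cv2.INTER_CUBIC))
E
```

```text
(no output)
```

View pics/top5c.png

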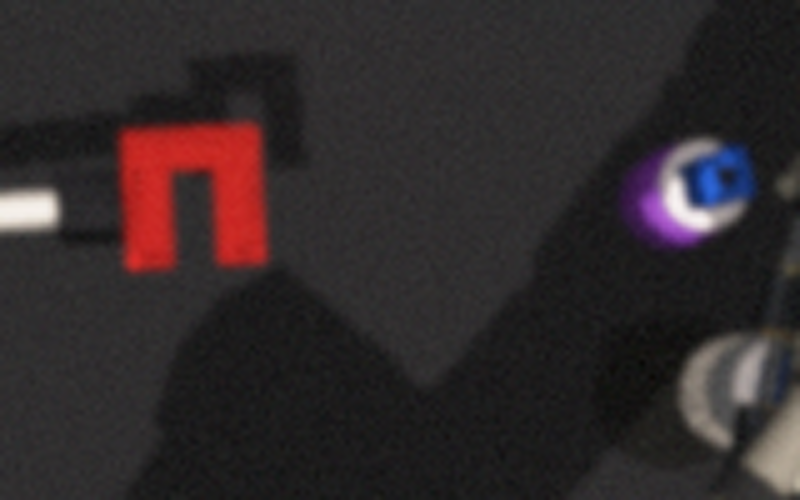

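View pics/scene5c.png

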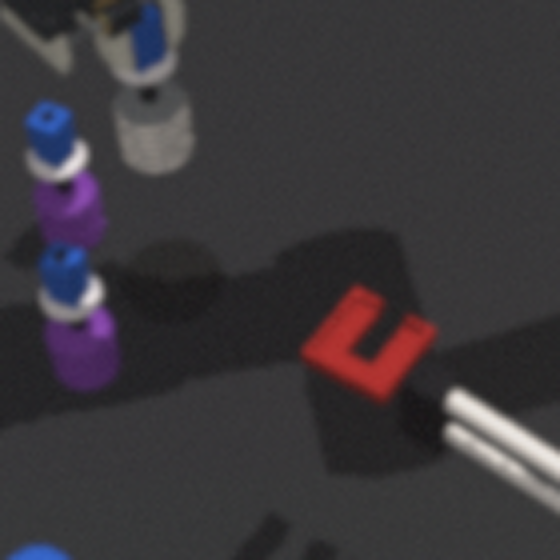

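The head is off the mat and held square (wrist picture, (325,270)). It weighs about 2.9 N. The fork is at top-crop (195,195), with its slot opening towards the robot. Next I'll fit the fork.

```bash
python3 - <<'E'
from h import *
for n in("top","scene"):
  for k in "05":
    p=np.load(f"pics/{n}{k}.npz")['p']
    hsv=cv2.cvtColor(p,cv2.COLOR_RGB2HSV)
    for V in (70,100,130):
        v=cv2.inRange(hsv,(0,140,V),(8,255,255))|cv2.inRange(hsv,(173,140,V),(180,255,255))
        c=max(cv2.findContours(v,0,1)[0],key=cv2.contourArea)
        P=plane(n,c.reshape(-1,2)*1.0,.248)
        r=cv2.minAreaRect(np.float32(P[:,:2]*1000)); 
        # area centroid
        m=cv2.moments(np.float32(P[:,:2]*1000)); print(n,k,V,np.round(r[0],1),np.round(r[1],1),round(r[2],1),'cen',round(m['m10']/m['m00'],1),round(m['m01']/m['m00'],1))
E
```

```text
top 0 70 [566.3  -9.7] [71.4 71.3] 3.9 cen 569.6 -9.8
top 0 100 [565.9 -10.3] [69.9 69.4] 4.5 cen 568.9 -10.2
top 0 130 [566.1  -9.9] [67.1 67. ] 3.9 cen 568.8 -9.9
top 5 70 [566.4  -9.7] [71.6 71.3] 3.9 cen 569.7 -9.8
top 5 100 [566.  -10.3] [69.9 69.4] 4.4 cen 569.0 -10.2
top 5 130 [566.1  -9.9] [67.1 66.9] 3.9 cen 568.8 -10.0
scene 0 70 [568.9  -7.2] [73.4 72.1] 3.8 cen 571.5 -7.6
scene 0 100 [568.   -7.2] [71.3 70. ] 3.9 cen 571.1 -7.8
scene 0 130 [568.1  -7.5] [65.7 65.6] 3.4 cen 572.0 -8.0
scene 5 70 [569.1  -7.1] [73.9 73. ] 3.8 cen 572.0 -7.4
scene 5 100 [568.   -7.7] [70.9 69.7] 3.4 cen 571.0 -7.8
scene 5 130 [568.1  -7.5] [65.7 65.6] 3.4 cen 572.0 -8.1
```

```bash
python3 -m creep '[{"dx":-0.005,"dy":0.002,"dz":0.015,"rx":0,"ry":-0.05,"rz":0,"gripper":0.2},{"dx":-0.017,"dy":0.005,"dz":0.05,"rx":0,"ry":-0.12,"rz":0,"gripper":0.2},{"dx":-0.032,"dy":0.008,"dz":0.09,"rx":0,"ry":-0.2,"rz":0,"gripper":0.2},{"dx":-0.046,"dy":0.01,"dz":0.13,"rx":0,"ry":-0.26,"rz":0,"gripper":0.2},{"dx":-0.052,"dy":0.01,"dz":0.147,"rx":0,"ry":-0.28,"rz":0,"gripper":0.2},{"dx":-0.052,"dy":0.01,"dz":0.147,"rx":0,"ry":-0.28,"rz":0,"gripper":0.2},{"dx":-0.052,"dy":0.01,"dz":0.147,"rx":0,"ry":-0.28,"rz":0,"gripper":0.2},{"dx":-0.052,"dy":0.01,"dz":0.147,"rx":0,"ry":-0.28,"rz":0,"gripper":0.2}]'
python3 look.py w5
```

```text
time: 7.25
tool_pos: [0.4569, -0.1338, 0.2866]
tool_rot: [-1.571, 0.0, 0.067]
contact_force: [-0.8, -0.0, -2.1]
opening: 0.0276
{'time': 7.25, 'qpos': [-0.4459, 0.219, 1.5749, -0.0003, 1.3476, -0.5126], 'tool_pos': [0.4569, -0.1338, 0.2866], 'tool_rot': [-1.5711, 0.0001, 0.0667], 'opening': 0.0276, 'contact_force': [-0.7549, -0.0161, -2.0964]}
```

View pics/w5.png

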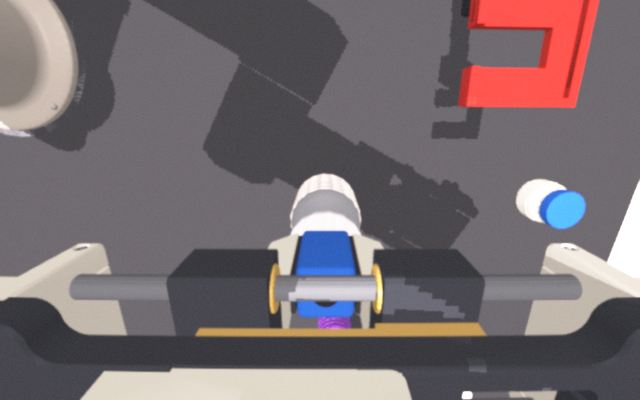

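The fork is at the top right of the wrist view (530,50) and the slot opens left, towards the robot. Its edges run parallel to the tool's x axis. I'll enlarge that part to read the corners.

```bash
python3 - <<'E'
import cv2
p=cv2.imread("pics/w5.png"); c=cv2.resize(p[0:115,450:610],None,fx=5,fy=5,interpolation=cv2.INTER_NEAREST)
for i in range(0,160,20): cv2.putText(c,str(450+i),(i*5,10),0,.35,(255,255,255)); cv2.line(c,(i*5,12),(i*5,18),(255,255,255))
for i in range(0,115,10): cv2.putText(c,str(i),(0,i*5+4),0,.35,(255,255,255))
cv2.imwrite("pics/w5c.png",c)
E
```

```text
(no output)
```

View pics/w5c.png

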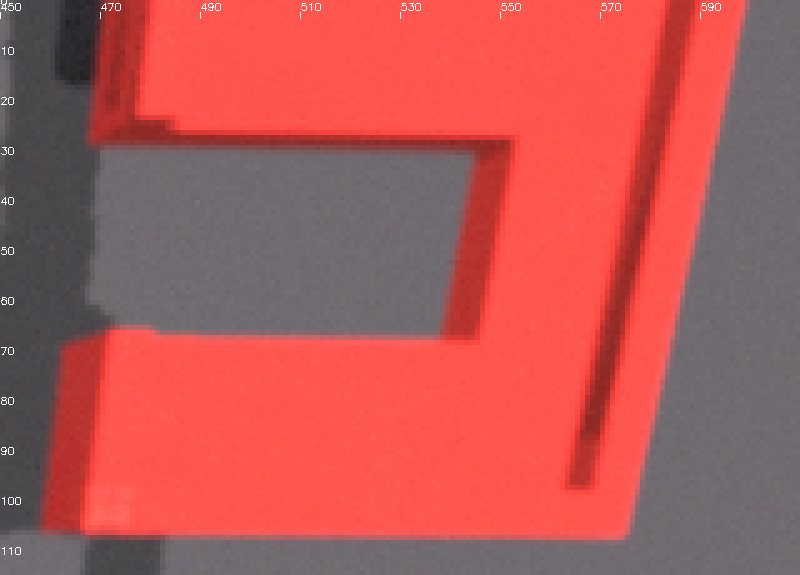

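```bash
python3 - <<'E'
from h import *
import pickle
s=pickle.load(open("pics/w5.pkl","rb"))
A=plane("wrist",[[552,28],[545,67.5],[485,26.8],[481,66.8]],.243,s); B=plane("wrist",[[575.5,107],[467,106.3]],.248,s)
print(A.round(4),B.round(4))
y1=np.arctan2(*(A[0]-A[2])[1::-1]);y2=np.arctan2(*(A[1]-A[3])[1::-1]);y3=np.arctan2(*(B[0]-B[1])[1::-1]);print(y1,y2,y3,np.linalg.norm(B[0]-B[1]),np.linalg.norm(A[0]-A[1]))
ps=.067; ex=np.array([np.cos(ps),np.sin(ps)]);ey=np.array([-ex[1],ex[0]])
print((A[:2,:2].mean(0)-.014*ex),B[0,:2]-.033*ex+.033*ey,B[1,:2]+.033*ex+.033*ey)
seat=A[:2,:2].mean(0)-.014*ex; d=seat-np.array(s['tool_pos'])[:2]; print('in tool',d@ex,d@ey)
E
```

```text
[[ 5.789e-01  2.400e-03  2.430e-01]
 [ 5.806e-01 -1.870e-02  2.430e-01]
 [ 5.396e-01 -2.000e-04  2.430e-01]
 [ 5.419e-01 -2.130e-02  2.430e-01]] [[ 0.6021 -0.0397  0.248 ]
 [ 0.5357 -0.0443  0.248 ]]
0.06564440164318877 0.06803480340327528 0.0692617076965058 0.06651877356721952 0.02114464566329249
[ 0.5657449  -0.00906389] [ 0.56697233 -0.00900608] [ 0.56646496 -0.00919091]
in tool 0.11700230847403102 0.11718120649329902
```

The seat is at about (0.566, -0.009) with yaw 0.067, and three estimates agree. Lining up sideways, short of the fork.

```bash
python3 -m creep '[{"dx":0,"dy":0,"dz":0.02,"rx":0,"ry":0,"rz":0,"gripper":0.2},{"dx":0,"dy":0,"dz":0.055,"rx":0,"ry":0,"rz":0,"gripper":0.2},{"dx":0,"dy":0,"dz":0.09,"rx":0,"ry":0,"rz":0,"gripper":0.2},{"dx":0,"dy":0,"dz":0.112,"rx":0,"ry":0,"rz":0,"gripper":0.2},{"dx":0.02,"dy":0,"dz":0.118,"rx":0,"ry":0,"rz":0,"gripper":0.2},{"dx":0.04,"dy":0,"dz":0.118,"rx":0,"ry":0,"rz":0,"gripper":0.2},{"dx":0.045,"dy":0,"dz":0.118,"rx":0,"ry":0,"rz":0,"gripper":0.2},{"dx":0.045,"dy":0,"dz":0.118,"rx":0,"ry":0,"rz":0,"gripper":0.2},{"dx":0.045,"dy":0,"dz":0.118,"rx":0,"ry":0,"rz":0,"gripper":0.2}]'
python3 look.py w6
python3 - <<'E'
from h import *
p,d=read_camera("scene"); cv2.imwrite("pics/s6.png",cv2.resize(p[100:220,250:400,::-1],None,fx=5,fy=5,interpolation=cv2.INTER_CUBIC))
E
```

```text
time: 8.43
tool_pos: [0.493, -0.0124, 0.2867]
tool_rot: [-1.571, 0.001, 0.067]
contact_force: [-0.2, -0.4, -2.8]
opening: 0.0278
{'time': 8.425, 'qpos': [-0.1806, 0.2518, 1.5312, -0.0002, 1.3591, -0.2479], 'tool_pos': [0.493, -0.0124, 0.2867], 'tool_rot': [-1.5708, 0.0005, 0.0674], 'opening': 0.0278, 'contact_force': [-0.2048, -0.4477, -2.7575]}
```

View pics/w6.png

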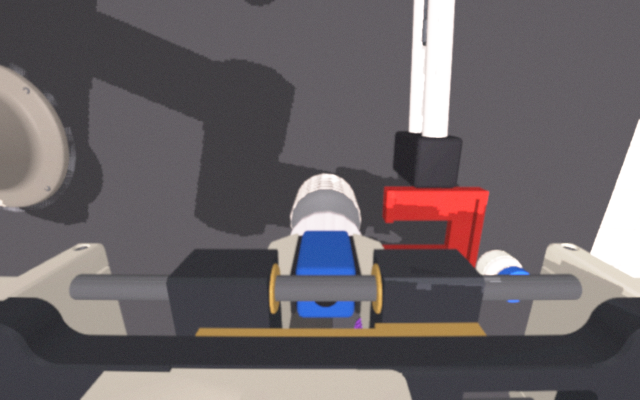

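View pics/s6.png

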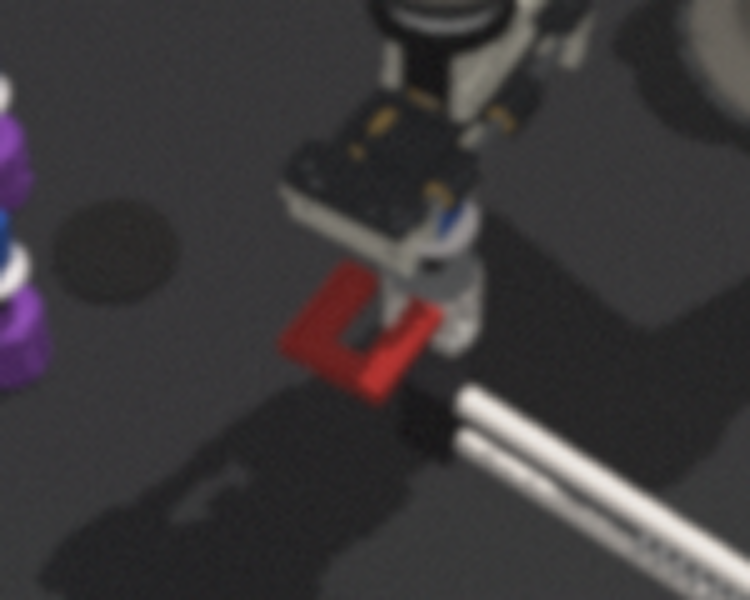

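The wrist view shows the slot at (430,232), between v≈220 and v≈245, ahead of the head. The scene view shows the head at the slot's mouth with its body under fork level. I'll re-check the sideways alignment.

```bash
python3 - <<'E'
import cv2
p=cv2.imread("pics/w6.png"); c=cv2.resize(p[170:280,370:500],None,fx=5,fy=5,interpolation=cv2.INTER_NEAREST)
for i in range(0,130,10): cv2.putText(c,str(370+i),(i*5,10),0,.35,(255,255,255)); cv2.line(c,(i*5,12),(i*5,18),(255,255,255))
for i in range(0,110,10): cv2.putText(c,str(170+i),(0,i*5+4),0,.35,(255,255,255))
cv2.imwrite("pics/w6c.png",c)
E
```

```text
(no output)
```

View pics/w6c.png

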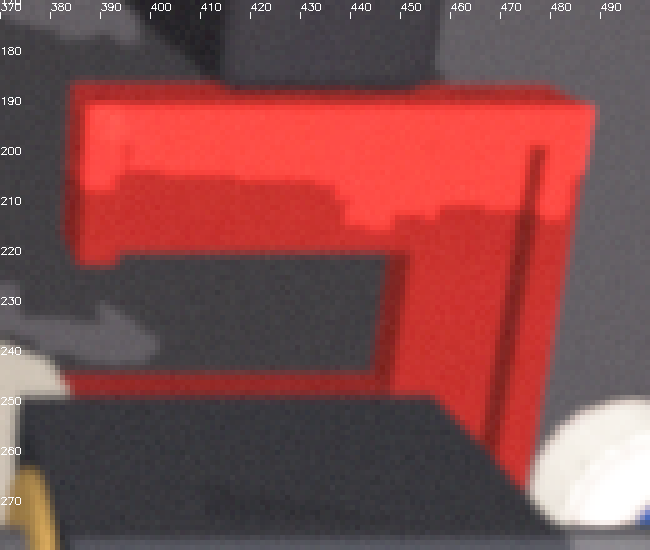

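```bash
python3 - <<'E'
from h import *
import pickle
s=pickle.load(open("pics/w6.pkl","rb"))
A=plane("wrist",[[450.5,220.5]],.243,s); B=plane("wrist",[[487.5,190.5],[386,190.5]],.248,s)
C=plane("wrist",[[400,244.5]],.236,s)
ps=.067; ex=np.array([np.cos(ps),np.sin(ps)]);ey=np.array([-ex[1],ex[0]])
c=[A[0,:2]-.014*ex-.011*ey,B[0,:2]-.033*ex-.033*ey,B[1,:2]+.033*ex-.033*ey]
for q in c:
    d=q-np.array(s['tool_pos'])[:2]; print(q.round(4),'in tool',d@ex,d@ey)
print('low edge y',(C[0,:2]-np.array(s['tool_pos'])[:2])@ey+.011)
# grip top face centre, z=tcp+.025
p=cv2.cvtColor(np.load("pics/w6.npz")['p'],cv2.COLOR_RGB2HSV)
for u,v in((300,233),(351,233)): 
    P=plane("wrist",[[u,v]],s['tool_pos'][2]-.023,s)[0,:2]-np.array(s['tool_pos'])[:2]; print(P@ex,P@ey)
E
```

```text
[ 0.5654 -0.0096] in tool 0.07237752244263021 -0.0020734640469008323
[ 0.5656 -0.0087] in tool 0.07267950643129141 -0.001187387129983657
[ 0.5652 -0.0088] in tool 0.07221222094473062 -0.0012718455339695612
low edge y -0.001687504845162776
-0.015914971335311646 0.008605858561978258
0.015762580348570778 0.008634352157187667
```

```bash
python3 - <<'E'
from h import *
import pickle
s=pickle.load(open("pics/w6.pkl","rb")); d=np.load("pics/w6.npz")['d']
ps=.067; ex=np.array([np.cos(ps),np.sin(ps)]);ey=np.array([-ex[1],ex[0]])
for v in list(range(176,275,6)):
    P=depthpts("wrist",[[325,v]],d,s)[0]; q=P-np.array(s['tool_pos']); print(v,d[v,325].round(4),'y',(q[:2]@ey).round(4),'z',q[2].round(4))
E
python3 - <<'E'
import cv2
p=cv2.imread("pics/w6.png"); cv2.imwrite("pics/w6d.png",cv2.resize(p[160:330,260:400],None,fx=4,fy=3.5,interpolation=cv2.INTER_NEAREST))
E
```

```text
176 0.2608 y 0.0248 z -0.1141
182 0.2351 y 0.0256 z -0.0875
188 0.2165 y 0.0256 z -0.068
194 0.2146 y 0.0219 z -0.0648
200 0.2142 y 0.0177 z -0.0632
206 0.2157 y 0.0129 z -0.0633
212 0.1752 y 0.0222 z -0.0237
218 0.1743 y 0.019 z -0.0218
224 0.1762 y 0.0148 z -0.0225
230 0.1762 y 0.0113 z -0.0214
236 0.1669 y 0.0117 z -0.0118
242 0.1577 y 0.0123 z -0.0024
248 0.151 y 0.0122 z 0.0047
254 0.1443 y 0.0124 z 0.0116
260 0.1383 y 0.0125 z 0.0179
266 0.133 y 0.0124 z 0.0234
272 0.1326 y 0.01 z 0.0246
```

View pics/w6d.png

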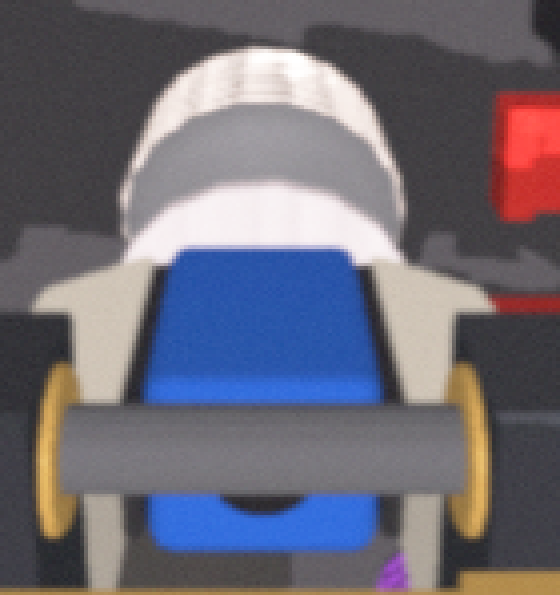

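The head sits 1.7 mm to the -z side of the TCP and the seat 1.5 mm, so no sideways correction is needed. Driving in +72 mm, slowly.

```bash
python3 -m creep '[{"dx":0.008,"dy":0,"dz":0,"rx":0,"ry":0,"rz":0,"gripper":0.2},{"dx":0.018,"dy":0,"dz":0,"rx":0,"ry":0,"rz":0,"gripper":0.2},{"dx":0.028,"dy":0,"dz":0,"rx":0,"ry":0,"rz":0,"gripper":0.2},{"dx":0.036,"dy":0,"dz":0,"rx":0,"ry":0,"rz":0,"gripper":0.2},{"dx":0.036,"dy":0,"dz":0,"rx":0,"ry":0,"rz":0,"gripper":0.2}]'
python3 -m creep '[{"dx":0.008,"dy":0,"dz":0,"rx":0,"ry":0,"rz":0,"gripper":0.2},{"dx":0.016,"dy":0,"dz":0,"rx":0,"ry":0,"rz":0,"gripper":0.2},{"dx":0.024,"dy":0,"dz":0,"rx":0,"ry":0,"rz":0,"gripper":0.2},{"dx":0.032,"dy":0,"dz":0,"rx":0,"ry":0,"rz":0,"gripper":0.2},{"dx":0.036,"dy":0,"dz":0,"rx":0,"ry":0,"rz":0,"gripper":0.2},{"dx":0.036,"dy":0,"dz":0,"rx":0,"ry":0,"rz":0,"gripper":0.2},{"dx":0.036,"dy":0,"dz":0,"rx":0,"ry":0,"rz":0,"gripper":0.2}]'
python3 look.py w7; python3 force.py 6
python3 - <<'E'
from h import *
p,d=read_camera("scene"); cv2.imwrite("pics/s7.png",cv2.resize(p[100:220,250:400,::-1],None,fx=5,fy=5,interpolation=cv2.INTER_CUBIC))
E
```

```text
time: 9.15
tool_pos: [0.53, -0.0096, 0.2863]
tool_rot: [-1.571, 0.001, 0.068]
contact_force: [0.0, 0.1, -3.3]
opening: 0.0282
time: 10.02
tool_pos: [0.5652, -0.0072, 0.2867]
tool_rot: [-1.571, 0.0, 0.068]
contact_force: [0.7, -0.4, -3.6]
opening: 0.0278
{'time': 10.025, 'qpos': [-0.1483, 0.389, 1.3339, -0.0001, 1.4189, -0.2163], 'tool_pos': [0.5652, -0.0072, 0.2867], 'tool_rot': [-1.5709, 0.0002, 0.068], 'opening': 0.0278, 'contact_force': [0.7058, -0.4435, -3.6024]}
mean [ 0.157  0.067 -2.861 -0.007 -0.085  0.005] sd [0.466 0.39  0.41  0.026 0.023 0.024] z [ 0.5653 -0.0072  0.2868] 10.375
```

View pics/w7.png

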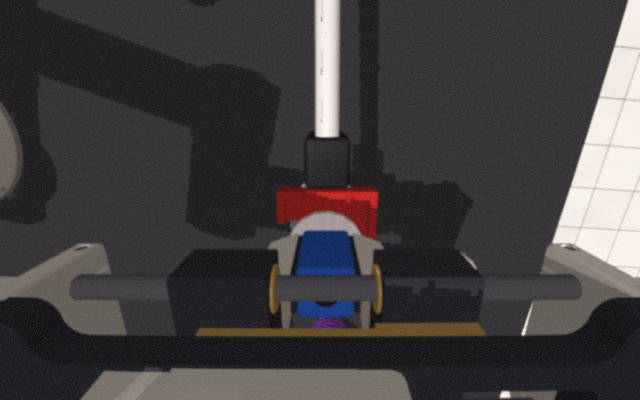

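View pics/s7.png

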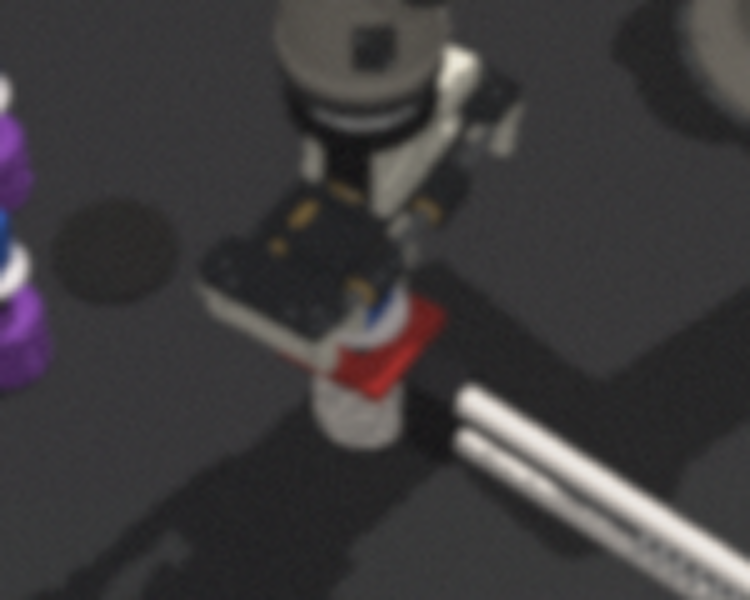

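The flange is centred over the fork (wrist picture: flange u 290–365, fork 277–379). The side forces are nil. Lowering onto the seat.

```bash
python3 -m creep '[{"dx":0,"dy":0.003,"dz":0,"rx":0,"ry":0,"rz":0,"gripper":0.2},{"dx":0,"dy":0.006,"dz":0,"rx":0,"ry":0,"rz":0,"gripper":0.2},{"dx":0,"dy":0.009,"dz":0,"rx":0,"ry":0,"rz":0,"gripper":0.2},{"dx":0,"dy":0.011,"dz":0,"rx":0,"ry":0,"rz":0,"gripper":0.2},{"dx":0,"dy":0.013,"dz":0,"rx":0,"ry":0,"rz":0,"gripper":0.2},{"dx":0,"dy":0.015,"dz":-0.0003,"rx":0,"ry":0,"rz":0,"gripper":0.2},{"dx":0,"dy":0.017,"dz":-0.0006,"rx":0,"ry":0,"rz":0,"gripper":0.2},{"dx":0,"dy":0.019,"dz":-0.0009,"rx":0,"ry":0,"rz":0,"gripper":0.2},{"dx":0,"dy":0.021,"dz":-0.0012,"rx":0,"ry":0,"rz":0,"gripper":0.2},{"dx":0,"dy":0.023,"dz":-0.0014,"rx":0,"ry":0,"rz":0,"gripper":0.2},{"dx":0,"dy":0.023,"dz":-0.0014,"rx":0,"ry":0,"rz":0,"gripper":0.2},{"dx":0,"dy":0.023,"dz":-0.0014,"rx":0,"ry":0,"rz":0,"gripper":0.2}]'
python3 look.py w8; python3 force.py 16
python3 - <<'E'
from h import *
import pickle
p,d=read_camera("scene"); cv2.imwrite("pics/s8.png",cv2.resize(p[100:220,250:400,::-1],None,fx=5,fy=5,interpolation=cv2.INTER_CUBIC))
w=cv2.imread("pics/w8.png"); cv2.imwrite("pics/w8c.png",cv2.resize(w[160:290,250:400],None,fx=5,fy=4,interpolation=cv2.INTER_NEAREST))
E
```

```text
time: 11.92
tool_pos: [0.5655, -0.0086, 0.2638]
tool_rot: [-1.571, -0.0, 0.068]
contact_force: [-0.1, -0.5, -2.7]
opening: 0.0277
{'time': 11.925, 'qpos': [-0.1507, 0.403, 1.3753, -0.0001, 1.3632, -0.2187], 'tool_pos': [0.5655, -0.0086, 0.2638], 'tool_rot': [-1.5709, -0.0, 0.068], 'opening': 0.0277, 'contact_force': [-0.07, -0.5411, -2.7295]}
mean [-0.032  0.101 -2.127  0.011 -0.056  0.006] sd [0.603 0.496 0.424 0.022 0.027 0.026] z [ 0.5655 -0.0086  0.2637] 12.775
```

View pics/w8c.png

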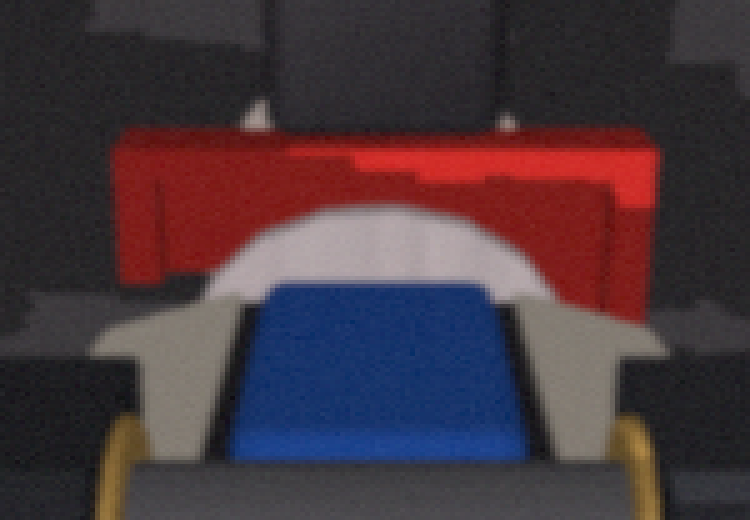

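View pics/s8.png

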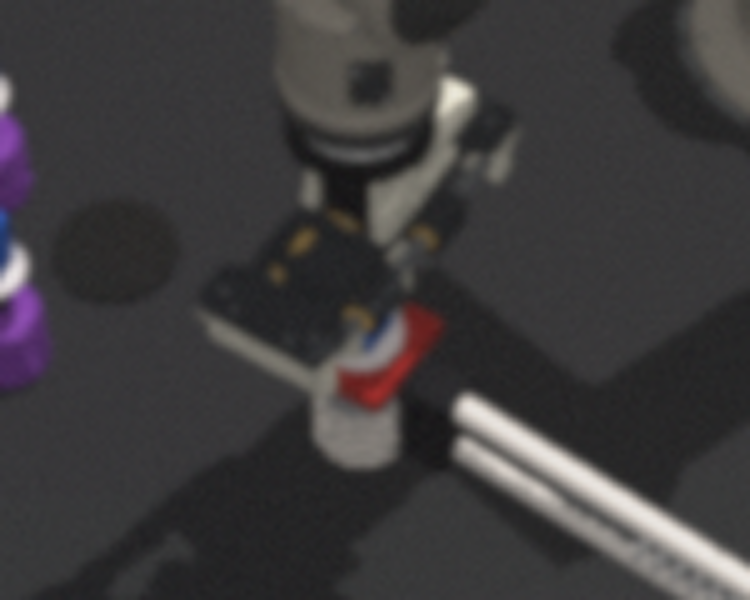

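The flange is inside the rim (wrist crop (380,250)) and the arm carries about 0.74 N. Riding down 28 mm more.

```bash
python3 -m creep '[{"dx":0,"dy":0.001,"dz":-0.0001,"rx":0,"ry":0,"rz":0,"gripper":0.2},{"dx":0,"dy":0.003,"dz":-0.0003,"rx":0,"ry":0,"rz":0,"gripper":0.2},{"dx":0,"dy":0.005,"dz":-0.0006,"rx":0,"ry":0,"rz":0,"gripper":0.2},{"dx":0,"dy":0.007,"dz":-0.0008,"rx":0,"ry":0,"rz":0,"gripper":0.2},{"dx":0,"dy":0.009,"dz":-0.001,"rx":0,"ry":0,"rz":0,"gripper":0.2},{"dx":0,"dy":0.011,"dz":-0.0012,"rx":0,"ry":0,"rz":0,"gripper":0.2},{"dx":0,"dy":0.013,"dz":-0.0014,"rx":0,"ry":0,"rz":0,"gripper":0.2},{"dx":0,"dy":0.015,"dz":-0.0016,"rx":0,"ry":0,"rz":0,"gripper":0.2},{"dx":0,"dy":0.017,"dz":-0.0018,"rx":0,"ry":0,"rz":0,"gripper":0.2},{"dx":0,"dy":0.019,"dz":-0.0019,"rx":0,"ry":0,"rz":0,"gripper":0.2},{"dx":0,"dy":0.021,"dz":-0.002,"rx":0,"ry":0,"rz":0,"gripper":0.2},{"dx":0,"dy":0.023,"dz":-0.0021,"rx":0,"ry":0,"rz":0,"gripper":0.2},{"dx":0,"dy":0.025,"dz":-0.0022,"rx":0,"ry":0,"rz":0,"gripper":0.2},{"dx":0,"dy":0.027,"dz":-0.0022,"rx":0,"ry":0,"rz":0,"gripper":0.2},{"dx":0,"dy":0.028,"dz":-0.0023,"rx":0,"ry":0,"rz":0,"gripper":0.2},{"dx":0,"dy":0.028,"dz":-0.0023,"rx":0,"ry":0,"rz":0,"gripper":0.2},{"dx":0,"dy":0.028,"dz":-0.0023,"rx":0,"ry":0,"rz":0,"gripper":0.2},{"dx":0,"dy":0.028,"dz":-0.0023,"rx":0,"ry":0,"rz":0,"gripper":0.2}]'
python3 force.py 40
```

```text
time: 15.08
tool_pos: [0.5657, -0.0109, 0.2358]
tool_rot: [-1.571, -0.0, 0.068]
contact_force: [-1.3, 1.3, -0.9]
opening: 0.0279
mean [-0.167  1.561 -0.212  0.251 -0.071  0.006] sd [0.588 0.51  0.485 0.039 0.039 0.03 ] z [ 0.5657 -0.0109  0.2357] 17.075
```

The arm carries nearly everything (0.2 N left, about 3 mm). There is a 1.5 N side push in +y, so I'll ease +y by 1 mm and go down 2.5 mm.

```bash
python3 -m creep '[{"dx":0,"dy":0.001,"dz":0.0004,"rx":0,"ry":0,"rz":0,"gripper":0.2},{"dx":0,"dy":0.002,"dz":0.0008,"rx":0,"ry":0,"rz":0,"gripper":0.2},{"dx":0,"dy":0.0025,"dz":0.001,"rx":0,"ry":0,"rz":0,"gripper":0.2},{"dx":0,"dy":0.0025,"dz":0.001,"rx":0,"ry":0,"rz":0,"gripper":0.2},{"dx":0,"dy":0.0025,"dz":0.001,"rx":0,"ry":0,"rz":0,"gripper":0.2}]'
python3 look.py w9; python3 force.py 40
python3 - <<'E'
import cv2
w=cv2.imread("pics/w9.png"); cv2.imwrite("pics/w9c.png",cv2.resize(w[160:290,250:400],None,fx=5,fy=4,interpolation=cv2.INTER_NEAREST))
E
```

```text
time: 17.7
tool_pos: [0.5657, -0.0101, 0.2333]
tool_rot: [-1.571, -0.0, 0.068]
contact_force: [1.1, -2.1, 0.6]
opening: 0.0278
{'time': 17.7, 'qpos': [-0.1531, 0.4248, 1.4265, -0.0003, 1.29, -0.2209], 'tool_pos': [0.5657, -0.0101, 0.2333], 'tool_rot': [-1.5711, -0.0002, 0.0679], 'opening': 0.0278, 'contact_force': [1.1329, -2.1115, 0.5716]}
mean [ 0.496 -1.818  0.159 -0.388 -0.256 -0.014] sd [0.451 0.55  0.441 0.031 0.057 0.028] z [ 0.5656 -0.0099  0.2332] 19.75
```

View pics/w9c.png

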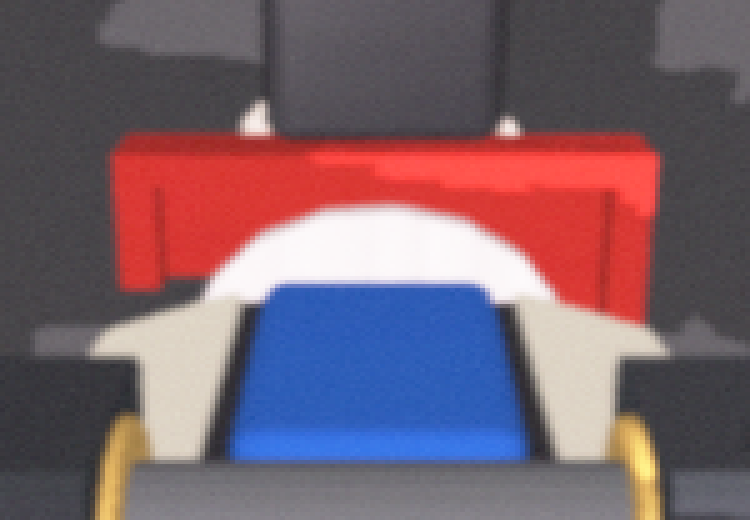

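A 1 mm shift swung the side force from +1.6 to -1.8 N, which is the flange sticking to the seat. I'll step back about half of that and 0.5 mm up.

```bash
python3 -m creep '[{"dx":0.0001,"dy":-0.0003,"dz":-0.0003,"rx":0,"ry":0,"rz":0,"gripper":0.2},{"dx":0.0002,"dy":-0.0005,"dz":-0.0005,"rx":0,"ry":0,"rz":0,"gripper":0.2},{"dx":0.0002,"dy":-0.0005,"dz":-0.0005,"rx":0,"ry":0,"rz":0,"gripper":0.2},{"dx":0.0002,"dy":-0.0005,"dz":-0.0005,"rx":0,"ry":0,"rz":0,"gripper":0.2}]'
python3 force.py 60
```

```text
time: 20.25
tool_pos: [0.5657, -0.01, 0.2336]
tool_rot: [-1.57, 0.0, 0.068]
contact_force: [-0.0, 1.8, -0.4]
opening: 0.0278
mean [-1.045  1.356 -0.116  0.211  0.088  0.009] sd [0.605 0.631 0.485 0.073 0.08  0.032] z [ 0.5658 -0.0104  0.2337] 23.25
```

```bash
sed -i 's/^F=np.array(F);/F=np.array(F); print(F[::5,3:5].round(2).tolist());/' force.py
python3 -m creep '[{"dx":-0.0001,"dy":0.0002,"dz":0.0002,"rx":0,"ry":0,"rz":0,"gripper":0.2},{"dx":-0.0001,"dy":0.0003,"dz":0.0002,"rx":0,"ry":0,"rz":0,"gripper":0.2},{"dx":-0.0001,"dy":0.0003,"dz":0.0002,"rx":0,"ry":0,"rz":0,"gripper":0.2},{"dx":-0.0001,"dy":0.0003,"dz":0.0002,"rx":0,"ry":0,"rz":0,"gripper":0.2}]'
python3 force.py 50
```

```text
time: 23.75
tool_pos: [0.5658, -0.0104, 0.2334]
tool_rot: [-1.571, -0.0, 0.068]
contact_force: [-0.9, -0.4, 0.1]
opening: 0.028
[[-0.24, 0.07], [-0.34, 0.02], [-0.35, -0.03], [-0.32, -0.12], [-0.45, -0.18], [-0.37, -0.18], [-0.38, -0.24], [-0.39, -0.29], [-0.35, -0.34], [-0.37, -0.28]]
mean [ 0.087 -1.8   -0.143 -0.363 -0.166 -0.018] sd [0.871 0.502 0.531 0.048 0.125 0.028] z [ 0.5657 -0.0102  0.2334] 26.25
```

The vertical balance is within about 0.1 N, or 1–2 mm, over the last readings. What remains is friction-limited side force from tiny arm drift. I'll drop the grip to 3 N first, then open.

```bash
python3 -m creep '[{"dx":0,"dy":0,"dz":-0.0001,"rx":0,"ry":0,"rz":0,"gripper":0.28},{"dx":0,"dy":0,"dz":-0.0001,"rx":0,"ry":0,"rz":0,"gripper":0.28},{"dx":0,"dy":0,"dz":-0.0001,"rx":0,"ry":0,"rz":0,"gripper":0.28},{"dx":0,"dy":0,"dz":-0.0001,"rx":0,"ry":0,"rz":0,"gripper":0.28}]' 3
python3 look.py w10; python3 force.py 12
python3 -m creep '[{"dx":0,"dy":0,"dz":-0.0001,"rx":0,"ry":0,"rz":0,"gripper":0.33},{"dx":0,"dy":0,"dz":-0.0001,"rx":0,"ry":0,"rz":0,"gripper":0.4},{"dx":0,"dy":0,"dz":-0.0001,"rx":0,"ry":0,"rz":0,"gripper":0.5},{"dx":0,"dy":0,"dz":-0.0001,"rx":0,"ry":0,"rz":0,"gripper":0.6},{"dx":0,"dy":0,"dz":-0.0001,"rx":0,"ry":0,"rz":0,"gripper":0.6},{"dx":0,"dy":0,"dz":-0.0001,"rx":0,"ry":0,"rz":0,"gripper":0.6}]'
python3 look.py w11; python3 force.py 12
python3 - <<'E'
from h import *
a=[]
for n in("w10","w11"):
    w=cv2.imread(f"pics/{n}.png"); a.append(cv2.resize(w[160:310,240:410],None,fx=2.3,fy=2.3,interpolation=cv2.INTER_NEAREST))
cv2.imwrite("pics/w11c.png",np.hstack(a))
E
```

```text
time: 26.75
tool_pos: [0.5658, -0.0102, 0.2334]
tool_rot: [-1.571, -0.0, 0.068]
contact_force: [0.2, -0.6, 0.9]
opening: 0.0281
{'time': 26.75, 'qpos': [-0.1535, 0.4249, 1.4259, 0.0001, 1.2907, -0.2216], 'tool_pos': [0.5658, -0.0102, 0.2334], 'tool_rot': [-1.5707, -0.0001, 0.0681], 'opening': 0.0281, 'contact_force': [0.1524, -0.6269, 0.8817]}
[[-0.06, -0.31], [0.11, -0.31], [0.1, -0.32]]
mean [ 1.173  0.163 -0.211  0.063 -0.327 -0.024] sd [0.395 0.552 0.436 0.06  0.017 0.028] z [ 0.5657 -0.0102  0.2334] 27.4
time: 28.15
tool_pos: [0.5657, -0.0104, 0.2334]
tool_rot: [-1.571, -0.0, 0.068]
contact_force: [-0.2, 0.9, -0.3]
opening: 0.0554
{'time': 28.15, 'qpos': [-0.1538, 0.4249, 1.4259, -0.0001, 1.2908, -0.2218], 'tool_pos': [0.5657, -0.0104, 0.2334], 'tool_rot': [-1.5709, -0.0, 0.068], 'opening': 0.0554, 'contact_force': [-0.1763, 0.8692, -0.3141]}
[[-0.0, -0.07], [-0.04, -0.09], [0.04, -0.11]]
mean [-0.208  0.058  0.095 -0.013 -0.102 -0.001] sd [0.409 0.644 0.528 0.027 0.026 0.026] z [ 0.5657 -0.0104  0.2334] 28.8
```

View pics/w11c.png

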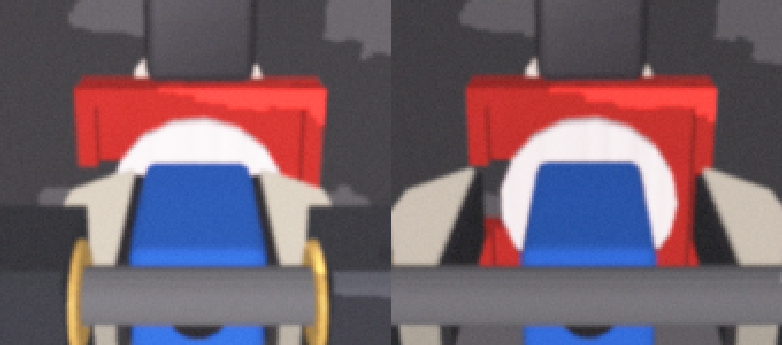

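The left half is before release and the right half after. The head stayed put, with the flange in the rim at about crop (590,190), and the fingers are clear on both sides. I'll retreat straight up, back off, and check.

```bash
python3 -m creep '[{"dx":0,"dy":-0.01,"dz":0,"rx":0,"ry":0,"rz":0,"gripper":0.6},{"dx":0,"dy":-0.025,"dz":0,"rx":0,"ry":0,"rz":0,"gripper":0.6},{"dx":0,"dy":-0.045,"dz":0,"rx":0,"ry":0,"rz":0,"gripper":0.6},{"dx":0,"dy":-0.075,"dz":0,"rx":0,"ry":0,"rz":0,"gripper":0.6},{"dx":0,"dy":-0.11,"dz":0,"rx":0,"ry":0,"rz":0,"gripper":0.6},{"dx":0,"dy":-0.13,"dz":0,"rx":0,"ry":0,"rz":0,"gripper":0.6},{"dx":-0.05,"dy":-0.13,"dz":0,"rx":0,"ry":0,"rz":0,"gripper":0.6},{"dx":-0.1,"dy":-0.13,"dz":0,"rx":0,"ry":0,"rz":0,"gripper":0.6},{"dx":-0.15,"dy":-0.13,"dz":0,"rx":0,"ry":0,"rz":0,"gripper":0.6},{"dx":-0.15,"dy":-0.13,"dz":0,"rx":0,"ry":0,"rz":0,"gripper":0.6},{"dx":-0.15,"dy":-0.13,"dz":0,"rx":0,"ry":0,"rz":0,"gripper":0.6}]'
python3 - <<'E'
from h import *
for n in("scene","top"):
    p,d=read_camera(n); cv2.imwrite(f"pics/{n}12.png",p[:,:,::-1])
    hsv=cv2.cvtColor(p,cv2.COLOR_RGB2HSV); v=cv2.inRange(hsv,(0,140,90),(8,255,255)); 
    l,_=cv2.findContours(v,0,1); c=max(l,key=cv2.contourArea).reshape(-1,2); print(n,c.mean(0))
    ys,xs=np.where(v>0); m=(abs(xs-c[:,0].mean())<25)&(abs(ys-c[:,1].mean())<25); P=depthpts(n,np.c_[xs,ys][m],d); print(np.median(P,0).round(4))
p,_=read_camera("scene"); cv2.imwrite("pics/s12c.png",cv2.resize(p[90:230,190:400,::-1],None,fx=3.8,fy=3.8,interpolation=cv2.INTER_CUBIC))
E
```

```text
time: 30.18
tool_pos: [0.4168, -0.0207, 0.3646]
tool_rot: [-1.572, -0.003, 0.068]
contact_force: [1.2, 1.5, 0.3]
opening: 0.0551
scene [322.28395062 177.0617284 ]
[0.5854 0.0069 0.2044]
top [328.43055556 208.98611111]
[ 0.5739 -0.0009  0.2052]
```

View pics/s12c.png

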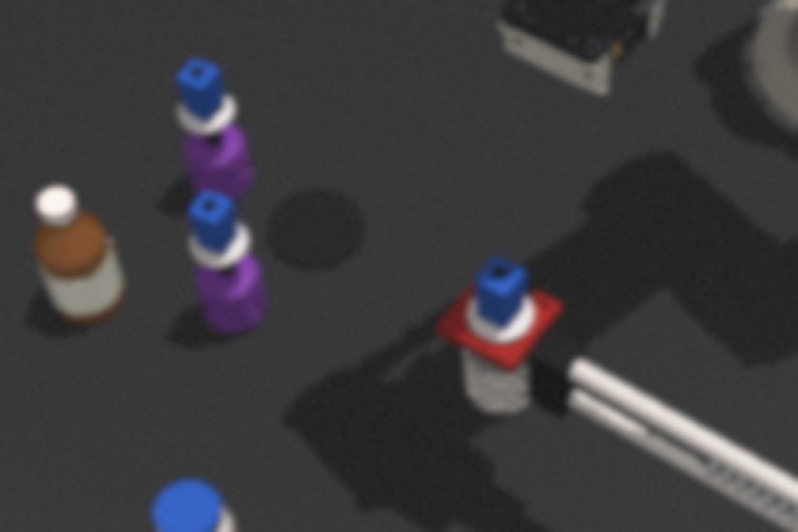

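View pics/top12.png

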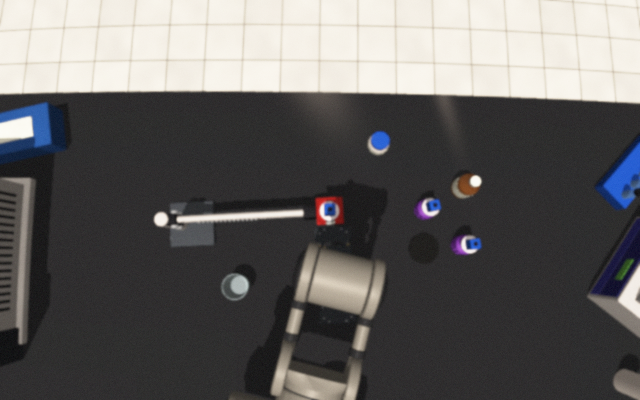

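The head hangs upright in the fork (top (329,210), scene crop (500,330)). The seat has sunk about 4 cm, and the bottle, beaker, jar and purple heads are where they were. Handing in.

```bash
python3 -c "
from h import *
print(robot.hand_in(), status.observe()['time'])"
```

```text
the job is handed in; nothing more can be done
the job is handed in; nothing more can be done
```

The white sampling head now hangs by its flange in the red fork, and the job was handed in at about 30 s. I picked it up by the blue grip (weight about 2.9 N), brought it in along the slot and rode down about 40 mm with the arm. I then cut the grip to 3 N and opened the fingers.

**Last checks:**
- **Release:** the wrist pictures from just before and just after opening show the head at the same height. The vertical load still on the gripper was about 0.1–0.2 N, which is close to the sensor noise.
- **Hanging:** after I backed away, the scene and top views show the head upright with its flange inside the rim. The fork's top faces read about 0.205 m high, close to the 0.202 m expected from the weight.
- **Bystanders:** the bottle, beaker, jar and purple heads look unmoved.

**What went less well:**
- My first move was refused because the rows lacked keys; nothing moved.
- While seated, the tool felt a side force of up to about 2 N on the flange, and it changed sign with the small corrections I made. It did not go fully to zero until the fingers opened.

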